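# Sort the last rungs, then hold the display case's sprung lid

## Robot

A 6-joint arm with a two-finger parallel gripper is mounted at the origin on the work surface. World frame = base frame: x ahead of the robot, y to its left, z up, the work surface at z = 0. Lengths are in m, angles in rad, forces in N, time in s.
With the tool pointing down it reaches from about 0.375 to 0.9 m from the base axis. Payload 3.1 kg.
Tool frame: the origin (TCP) lies at the centre of the arm's flange, where the gripper is bolted on; the fingertips stand 182 mm ahead of it and the grasp point (between the pads) lies 164 mm ahead of it; z points along the fingers, y is the line along which they close (so a half turn about z gives the same grasp; the last joint's range is limited). The gripper opens to 87 mm and grips with 3 to 60 N. Pads are 19 mm wide; open, the fingers measure 117 mm over their backs; the gripper's body (75 mm by 190 mm) begins 51 mm behind the grasp point.
Start: joints at [-1.284, 0.527, 1.433, -0, 1.181, -0.178], TCP at [0.281, -0.558, 0.405] pointing down, gripper open.
Joint ranges: [-3.08, 3.08], [-0.75, 2.2], [0.22, 2.44], [-1.43, 4.57], [0, 2.65], [-2.85, 2.85]. Speed limits (rad/s): [2.79, 2.79, 3.14, 3.14, 3.14, 3.14].

## Interface

Orientations are given as a unit quaternion [x, y, z, w].
In Python, from rig import * gives the robot as it stands.
- The arm moves only by the tool move_arm, never from a script. Its argument "commands" is a list that holds one entry, the list of rows, each a list of 6 numbers: the shift along the tool's x, y, z in units of 40 mm (1.0 is 40 mm), then the turn, a rotation vector about the tool's x, y, z in rad. A call has 1 to 12 rows; each row is the pose to reach, as a shift and turn from the pose commanded when the call began, along the tool's axes at that moment; what a row does not reach only later rows make up. A row lasts 1/8 s, in which the tool goes at most 62.5 mm and 10.7 degrees, less where a joint would pass 70% of its speed; a pose out of reach is approached as far as the arm can. A call with a gripper value outside its range is refused whole. "claw" is the closure, from -1 (fully open) to 1 (shut), so that 0 is half open, set as the call begins (left out, the last holds). The fingers move at their own pace and stop on an object; "squeeze" is the grip in N (left out, the last holds). Time passes only in rows, so rows that repeat a pose let the fingers close. It gives the time, the measured TCP pose, the force, the opening and the grip force at its end, in the units of the state.
- get_obs(): the state, without advancing time (a new reading comes with each control period).
- camera(name): name is "scene" or "top" or "wrist"; returns a dict with "pixels" (384x512x3 uint8, blue, green, red), "range_z" (384x512 float32, m along the optical axis (not along the pixel's ray), 0 where there is no reading), "camera_matrix" (3x3 intrinsics, pixels), "extrinsics" (4x4, takes a point from world to camera coordinates). Camera axes: x right, y up, looking along -z (the intrinsics and any distortion apply to the point x, -y, -z); pixel columns grow to the right and rows downward; lengths in m; the calibration is good to about 2 mm. The wrist camera is an equidistant fisheye: a pixel r from the principal point sees the ray r / f radians off the axis. A picture is of the moment at which its call begins.
- hand_in(): hands the job in; it is judged then, once.
The state is a dict: "time": time; "q": joint angles; "joint_velocities": joint speeds; "joint_torque": joint torques, N m; "position": TCP position; "tool_rot": TCP orientation; "ft_force": force on the tool from outside, world axes, zero at the start; "moment": the same for the moment, N m; "grip_width": finger opening in m; "grip_force": force on a finger pad.
Only numpy, scipy, OpenCV 4.12 (cv2) and the standard library are available. Lean on these libraries where they do the work, as an engineer would, in place of code of your own. Each camera call takes 0.05 s, during which the arm holds its last target. There are 200 camera calls.

## Task

Lay the two loose oak rungs in the empty pockets of the tray, the long one in the row of long ones and the short one in the row of short ones. Then, so that I can lay the filled tray in the display case, lift the sprung lid of the case by the handle a little past its balance point without letting it spring wide open, bring it back to just below that point (within ten degrees, where it would again fall shut) and finish holding it still there, the handle in the gripper. Leave the other things on the table and the rungs already in the tray where they are.

Things in the scene. Friction and masses are not known exactly. Their poses are not given: they have to be found in the camera images.
- long_mid (a point): Centre of the loose LONG rung, lying on the table: square oak rung, 22 x 22 mm in section, with a round spigot 12 mm wide and 8 mm long on each end; 85 mm long over all (square part 69 mm). x runs along its length, z up. About 32 g; the centre is 11 mm above what it lies on.
- short_mid (a point): Centre of the loose SHORT rung, lying on the table: the same as the long one, but 60 mm long over all (square part 44 mm). x runs along its length.
- tray: Plywood sorting tray, fixed, 184 (x) x 170 (y) x 16 mm high; origin at the centre of its underside. In its top are two rows of three pockets, 26 mm wide and 5 mm deep, lengthwise along the tray's x: the long row (pockets 91 mm long, centres at tray x = -37.5 mm) and the short row (66 mm long, centres at tray x = +50 mm), at tray y = -58, 0 and +58 mm. Two pockets of each row are already filled with rungs of that length.
- slot_long (a point): Centre of the floor of the empty long pocket (tray y = +58 mm), 11 mm above the table; axes as the tray's. A rung seated in it has its centre 11 mm above this point, 6 mm above the tray's top.
- slot_short (a point): Centre of the floor of the empty short pocket (tray y = -58 mm), 11 mm above the table; axes as the tray's.
- long_b_mid (a point): Centre of a seated long rung (tray y = 0). Leave it.
- long_c_mid (a point): Centre of a seated long rung (tray y = -58 mm). Leave it.
- short_b_mid (a point): Centre of a seated short rung (tray y = 0). Leave it.
- short_c_mid (a point): Centre of a seated short rung (tray y = +58 mm). Leave it.
- case: Display case, fixed: an empty open wooden box 214 (x) x 200 mm (y) and 60 mm high with a glazed lid on it; origin at the centre of its underside. The lid's hinge is along the case's -x edge (nearest the robot); its handle is towards the +x edge.
- lid (a joint): Angle of the glazed lid (rad): 0 shut and level, growing as the +x edge rises and swings back towards the robot; stop at 1.45. The lid is 224 x 210 x 12 mm, 0.75 kg with its handle, and a hinge spring carries part of its weight: below the balance point at 0.80 rad (46 degrees) it falls shut, above it the spring throws it open. Lifting at the handle takes about 1.6 N when shut, falling to nothing at the balance point.
- lid_hinge (a point): Middle of the hinge line, 60 mm above the table; fixed to the lid: x runs from the hinge towards the handle in the lid's plane, y along the hinge line, z out of the lid's upper face.
- handle_bar (a point): Middle of the lid's steel handle: a round bar 10 mm thick and 120 mm long, parallel to the hinge, on two posts at its ends, rigid with the lid, at lid x = 185 mm, z = 55 mm (38 mm clear above the lid's face; 115 mm above the table when shut); y runs along the bar, z out of the lid. The bar can turn between gripper pads.
- small_cone_mid (a point): Bystander: small pine cone, 30 mm wide, 34 mm tall, standing between the loose rungs
- big_cone_mid (a point): Bystander: large pine cone, 84 mm wide, 115 mm tall (point 50 mm up)
- cup_mid (a point): Bystander: white mug, 76 mm wide, 65 mm tall (point 30 mm up)
- phone_mid (a point): Bystander: black phone lying flat, 150 x 72 x 9 mm
- lens_mid (a point): Bystander: hand lens lying flat: round head 64 mm wide, 10 mm thick (the point is in its middle), wooden handle
Not all that is in view belongs to the job. What is shaped like the part that bears long_mid but turquoise is not meant. Leave any pink look-alike of the part that bears short_mid alone.

How it is judged:
By the outcome, as a careful person would: the job done as asked, in the order asked, and still so for the second after the job is handed in, while the arm keeps its last pose, push and grip.
It also fails if it takes over 72 s, if anything falls off the work surface, if the arm or the gripper's body presses on something with over 40 N, if the wrist force passes 120 N, or if a joint passes its speed limit or range.

## Working session

There is one attempt and no reset: what is moved stays moved. The work goes in short steps, Python scripts to look and compute and a tool call to move; the robot and the scene stay as the last step left them, time stands still between calls to the robot, and variables do not carry over. Pictures are saved under pics/ and viewed, at most 10 in all, crops included, and the job is handed in when it is done.

Besides the shell and the picture viewer there is one more tool, called after "Call:" as name(argument=value, ...), one argument or row to a line, values as JSON. move_arm: Moves the arm, as the interface text tells. Its arguments: {"type":"object","properties":{"commands":{"type":"array","items":{"type":"array","items":{"type":"array","items":{"type":"number"}}}},"claw":{"type":"number"},"squeeze":{"type":"number"}},"required":["commands"]}

```bash
ls; mkdir -p pics; python3 - <<'E'
from rig import *
import cv2,numpy as np
o=get_obs();print(o)
a=camera("top");b=camera("scene")
np.savez('/tmp/c.npz',tp=a["pixels"],tz=a["range_z"],tK=a["camera_matrix"],tE=a["extrinsics"],sp=b["pixels"],sz=b["range_z"],sK=b["camera_matrix"],sE=b["extrinsics"])
cv2.imwrite('pics/top.png',a["pixels"]);cv2.imwrite('pics/scene.png',b["pixels"])
print(a["camera_matrix"],a["extrinsics"],b["camera_matrix"],b["extrinsics"])
E
```

```text
pics
{'time': 0.0, 'q': array([-1.28353590e+00,  5.28488474e-01,  1.43389414e+00, -1.47865381e-05,
        1.18140048e+00, -1.78508276e-01]), 'joint_velocities': array([ 5.83525968e-05,  8.87273793e-04,  1.24092489e-04, -3.82381505e-04,
        1.53203977e-03, -1.24123976e-03]), 'joint_torque': array([ 3.89299294e-04, -4.40039563e+01, -1.76594871e+01,  6.32791780e-02,
        5.82944811e-02, -1.56712913e-04]), 'position': array([ 0.28061609, -0.5580821 ,  0.40376009]), 'tool_rot': array([ 9.73003546e-01,  2.30787565e-01, -6.63511808e-05, -1.09323236e-03]), 'ft_force': array([ 0.1791551 , -0.1961319 , -0.39832938]), 'moment': array([-0.01699668, -0.00133606, -0.03633601]), 'grip_force': 0.0, 'grip_width': 0.08716459987110946}
[[370.52846063   0.         249.58143225]
 [  0.         370.52846063 193.70323315]
 [  0.           0.           1.        ]] [[-2.55997972e-02 -9.99660032e-01 -4.94687067e-03  1.85398891e-02]
 [ 9.83352510e-01 -2.60720741e-02  1.79827942e-01 -5.71870607e-01]
 [-1.79895781e-01 -2.60958847e-04  9.83685641e-01 -1.29993404e+00]
 [ 0.00000000e+00  0.00000000e+00  0.00000000e+00  1.00000000e+00]] [[424.21468849   0.         259.6850693 ]
 [  0.         424.21468849 189.48916549]
 [  0.           0.           1.        ]] [[ 7.38666185e-01  6.74071328e-01 -3.35024201e-04 -4.13283014e-01]
 [-4.47346953e-01  4.90586953e-01  7.47800204e-01  1.94143498e-01]
 [ 5.04235035e-01 -5.52224852e-01  6.63923747e-01 -1.49549586e+00]
 [ 0.00000000e+00  0.00000000e+00  0.00000000e+00  1.00000000e+00]]
```

View pics/top.png

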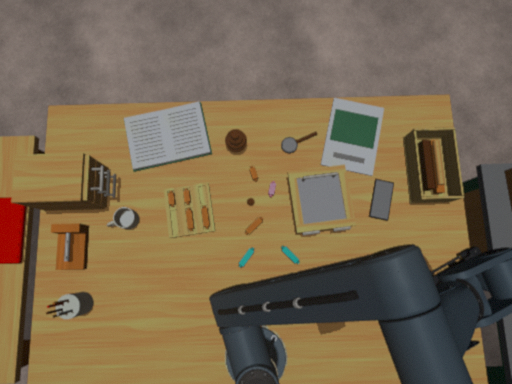

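View pics/scene.png

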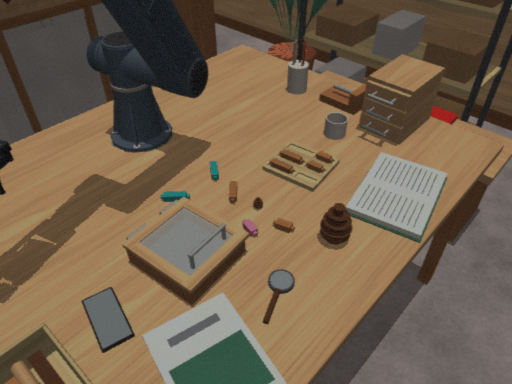

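The top view shows the loose long rung at (254,226) and the short one at (254,173). The small cone is at (250,202), and the pink and turquoise decoys lie nearby. The tray is at (190,210), with its empty pockets at lower left (172,222) and upper right (204,193). The case is at (320,200), and the hinge side is toward the robot.

```bash
cat > h.py <<'E'
import numpy as np,cv2
from scipy.spatial.transform import Rotation as R
def cast(uv,K,E,z,fish=False):
    uv=np.atleast_2d(np.asarray(uv,float)); d=(uv-K[:2,2])/[K[0,0],K[1,1]]
    if fish:
        r=np.linalg.norm(d,axis=1,keepdims=True)+1e-12; d=np.hstack([d/r*np.sin(r),np.cos(r)])
    else: d=np.c_[d,np.ones(len(d))]
    d=d*[1,-1,-1]; Rm=E[:3,:3]; w=d@Rm; c=-Rm.T@E[:3,3]
    return c+w*((z-c[2])/w[:,2])[:,None]
def oak(px):
    h=cv2.cvtColor(px,cv2.COLOR_BGR2HSV); return h
def blobs(mask,K,E,z,amin,amax,fish=False):
    out=[]
    cs,_=cv2.findContours(mask.astype(np.uint8)*255,cv2.RETR_EXTERNAL,cv2.CHAIN_APPROX_NONE)
    for c in cs:
        a=cv2.contourArea(c)
        if amin<a<amax:
            p=cast(c[:,0,:],K,E,z,fish)[:,:2].astype(np.float32)
            (x,y),(w,h),an=cv2.minAreaRect(p*1000)
            if w<h: w,h,an=h,w,an+90
            m=c[:,0,:].mean(0); out.append((m.round(0),a,round(x/1000,4),round(y/1000,4),round(w),round(h),round((an+90)%180-90,1)))
    return out
E
python3 - <<'E'
from h import *
d=np.load('/tmp/c.npz'); px=d['tp'];K=d['tK'];E=d['tE']
h=cv2.cvtColor(px,cv2.COLOR_BGR2HSV)
for p in [(254,173),(254,226),(189,218),(180,230),(240,190),(271,189),(172,222)]: print(p,h[p[1],p[0]],px[p[1],p[0]])
roi=np.zeros(h.shape[:2],bool);roi[160:245,160:280]=1
m=roi&(h[...,0]<13)&(h[...,1]>130)&(h[...,2]>60)
for b in blobs(m,K,E,0.018,15,500):print(b)
z=d['tz']; 
# height map
v,u=np.mgrid[:384,:512]; 
x=(u-K[0,2])/K[0,0]*z; y=(v-K[1,2])/K[1,1]*z
P=(np.stack([x,-y,-z],-1)-E[:3,3])@E[:3,:3]
for nm,(u0,u1,v0,v1),(lo,hi) in [('tray',(155,225,175,245),(.012,.018)),('lid',(280,362,160,245),(.055,.085)),('bar',(280,362,160,245),(.098,.125))]:
    s=np.zeros_like(z,bool);s[v0:v1,u0:u1]=1
    s&=(P[...,2]>lo)&(P[...,2]<hi)&(z>0)
    q=P[s]; r=cv2.minAreaRect((q[:,:2]*1000).astype(np.float32)); print(nm,s.sum(),r,np.median(q[:,2]),q.mean(0))
E
```

```text
(254, 173) [ 14 182 151] [ 43  92 151]
(254, 226) [ 14 188 148] [ 39  90 148]
(189, 218) [ 14 181 148] [ 43  93 148]
(180, 230) [ 21 127 149] [ 75 126 149]
(240, 190) [ 19 133 157] [ 75 128 157]
(271, 189) [164  58 157] [140 121 157]
(172, 222) [ 28 105 146] [ 86 141 146]
tray 1132 ((525.993896484375, 232.53976440429688), (184.28903198242188, 170.75143432617188), 7.2814717292785645) 0.015048157888032387 [0.52403409 0.23232065 0.01501085]
lid 3643 ((543.1746826171875, -251.90281677246094), (236.21905517578125, 212.0518798828125), 5.921742916107178) 0.07055270133224174 [ 0.53993241 -0.25126807  0.07049091]
bar 103 ((620.348876953125, -244.03765869140625), (10.027259826660156, 120.39723205566406), 6.082254886627197) 0.11859397964534658 [ 0.61967441 -0.24299631  0.11814492]
```

```bash
python3 - <<'E'
from h import *
d=np.load('/tmp/c.npz'); px=d['tp'];K=d['tK'];E=d['tE']
h=cv2.cvtColor(px,cv2.COLOR_BGR2HSV)
roi=np.zeros(h.shape[:2],bool);roi[160:245,160:280]=1
m=roi&(h[...,0]<17)&(h[...,1]>150)
for b in blobs(m,K,E,0.015,15,500):print(b)
z=d['tz'];v,u=np.mgrid[:384,:512]; 
x=(u-K[0,2])/K[0,0]*z; y=(v-K[1,2])/K[1,1]*z
P=(np.stack([x,-y,-z],-1)-E[:3,3])@E[:3,:3]
s=np.zeros_like(z,bool);s[160:245,225:285]=1;s&=(P[...,2]>.006)&(P[...,2]<.06)&(z>0)
n,l=cv2.connectedComponents(s.astype(np.uint8))
for i in range(1,n):
    q=P[l==i]
    if len(q)>10: print(len(q),cv2.minAreaRect((q[:,:2]*1000).astype(np.float32)),np.median(q[:,2]),np.c_[u,v][:0].shape, u[l==i].mean(),v[l==i].mean())
E
```

```text
(array([254., 225.]), 103.5, 0.4602, -0.0088, 86, 21, -46.5)
(array([189., 219.]), 90.5, 0.4896, 0.2296, 83, 20, 7.7)
(array([205., 217.]), 88.5, 0.4973, 0.1712, 79, 21, 6.8)
(array([250., 202.]), 22.0, 0.5474, 0.001, 23, 19, -1.4)
(array([171., 198.]), 60.5, 0.5704, 0.2983, 54, 22, 0.8)
(array([186., 196.]), 57.5, 0.5765, 0.2402, 54, 19, 0.4)
(array([253., 173.]), 60.5, 0.658, -0.0121, 58, 23, 16.3)
85 ((658.66748046875, -12.102142333984375), (58.43149185180664, 21.358596801757812), 16.32877540588379) 0.021044376478287326 (0, 1024) 253.30588235294118 172.96470588235294
88 ((596.3380737304688, -84.14937591552734), (30.440834045410156, 59.99631118774414), 76.6846694946289) 0.021474692033987386 (0, 1024) 271.75 188.22727272727272
46 ((551.5454711914062, 3.2552223205566406), (26.850746154785156, 26.227968215942383), 43.89826202392578) 0.021640517836995533 (0, 1024) 249.93478260869566 201.06521739130434
125 ((459.992919921875, -8.673110961914062), (20.595016479492188, 80.93657684326172), 43.19805145263672) 0.02157990195328887 (0, 1024) 253.856 224.96
```

```bash
cat >> h.py <<'E'
def Rdown(phi,tilt=0): # tool x heading phi deg, z down
    return R.from_euler('z',phi,degrees=True)*R.from_euler('x',180,degrees=True)
def row(o,x,y,z,phi):
    R0=R.from_quat(o['tool_rot']); s=R0.inv().apply(np.array([x,y,z])-o['position'])/.04
    print(np.round(s,3).tolist(),np.round((R0.inv()*Rdown(phi)).as_rotvec(),3).tolist())
E
python3 - <<'E'
from h import *
from rig import *
row(get_obs(),.46,-.009,.34,133.5)
d=np.load('/tmp/c.npz');K=d['tK'];E=d['tE'];z=d['tz'];v,u=np.mgrid[:384,:512]
P=(np.stack([(u-K[0,2])/K[0,0]*z,-(v-K[1,2])/K[1,1]*z,-z],-1)-E[:3,3])@E[:3,:3]
for lo in(.01,.06,.08,.1):
  s=np.zeros_like(z,bool);s[120:160,215:260]=1;s&=(P[...,2]>lo)&(P[...,2]<.15)&(z>0)
  q=P[s];print(lo,q.min(0) if len(q) else 0,q.max(0) if len(q) else 0)
E
```

```text
[10.171, -10.247, 1.62] [-0.001, -0.002, -1.864]
0.01 [0.73925338 0.01159698 0.01952112] [0.81538687 0.0911797  0.12266798]
0.06 [0.7438023  0.01513338 0.06170944] [0.81538687 0.08599031 0.12266798]
0.08 [0.75623645 0.0255476  0.08612437] [0.80877325 0.07700479 0.12266798]
0.1 [0.76715368 0.0393362  0.1100076 ] [0.79410589 0.06488864 0.12266798]
```

Call:
move_arm(
  commands=[
    [[10.17,-10.25,1.6,0,0,-1.864],[10.17,-10.25,1.6,0,0,-1.864],[10.17,-10.25,1.6,0,0,-1.864],[10.17,-10.25,1.6,0,0,-1.864],[10.17,-10.25,1.6,0,0,-1.864],[10.17,-10.25,1.6,0,0,-1.864],[10.17,-10.25,1.6,0,0,-1.864],[10.17,-10.25,1.6,0,0,-1.864],[10.17,-10.25,1.6,0,0,-1.864],[10.17,-10.25,1.6,0,0,-1.864],[10.17,-10.25,1.6,0,0,-1.864],[10.17,-10.25,1.6,0,0,-1.864]],
  ],
  claw=-0.1,
  squeeze=15,
)

```text
time: 1.6
position: [0.4599, -0.01, 0.3407]
tool_rot: [0.396, 0.918, -0.0, -0.0]
ft_force: [-0.5, 0.8, 0.9]
grip_width: 0.0477
grip_force: 0.0
```

```bash
python3 - <<'E'
from h import *
from rig import *
o=get_obs();print(o['position'],o['time'],o['grip_width'],R.from_quat(o['tool_rot']).as_matrix())
c=camera("wrist");cv2.imwrite('pics/w1.png',c["pixels"]);K=c["camera_matrix"];E=c["extrinsics"];print(K,-E[:3,:3].T@E[:3,3],E[:3,:3])
h=cv2.cvtColor(c["pixels"],cv2.COLOR_BGR2HSV);m=(h[...,0]<17)&(h[...,1]>150)
for b in blobs(m,K,E,0.015,60,8000,True):print(b)
row(o,.46,-.009,.19,133.5)
E
```

```text
[ 0.45993386 -0.00996516  0.34070086] 1.6 0.04771421650526359 [[-6.86108653e-01  7.27499034e-01 -2.69392893e-04]
 [ 7.27499084e-01  6.86108602e-01 -2.62341140e-04]
 [-6.02014463e-06 -3.75977609e-04 -9.99999929e-01]]
[[297.31863964   0.         252.24582107]
 [  0.         297.31863964 187.2126077 ]
 [  0.           0.           1.        ]] [0.41272961 0.04299928 0.32055576] [[ 0.72711317  0.68651569 -0.00162727]
 [-0.66440671  0.70309609 -0.25341588]
 [-0.17282985  0.1853432   0.96735606]]
(array([321., 221.]), 322.5, 0.551, 0.0102, 31, 19, -15.3)
(array([255., 174.]), 1334.0, 0.4605, -0.0039, 84, 21, -47.0)
(array([466.,  97.]), 794.0, 0.5798, 0.2479, 67, 33, 7.8)
(array([393.,  81.]), 1540.0, 0.4989, 0.1778, 89, 29, 7.3)
(array([485.,  64.]), 726.5, 0.5723, 0.3067, 67, 38, 7.0)
(array([419.,  44.]), 1464.0, 0.4915, 0.2366, 90, 34, 7.5)
[0.016, 0.019, 3.768] [-0.0, 0.0, -0.003]
```

View pics/w1.png

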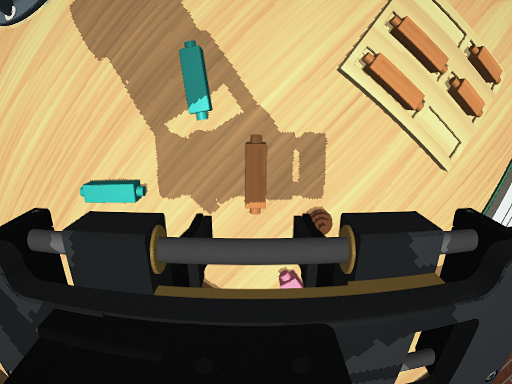

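The wrist view shows the oak rung between the fingers at (256,174). I'll take the average of the two estimates, (0.460,-0.0065), and descend to grasp it.

Call:
move_arm(
  commands=[
    [[0.06,0.06,2.0,0,0,0],[0.06,0.06,3.0,0,0,0],[0.06,0.06,3.76,0,0,0],[0.06,0.06,3.76,0,0,0],[0.06,0.06,3.76,0,0,0]],
  ],
)

```text
time: 2.28
position: [0.4605, -0.0068, 0.1912]
tool_rot: [0.396, 0.918, 0.0, 0.001]
ft_force: [0.2, 0.5, 0.2]
grip_width: 0.0476
grip_force: 0.0
```

Call:
move_arm(
  commands=[
    [[0,0,0,0,0,0],[0,0,0,0,0,0],[0,0,0,0,0,0],[0,0,0,0,0,0],[0,0,0,0,0,0]],
  ],
  claw=1,
)

```text
time: 2.9
position: [0.4603, -0.0059, 0.1909]
tool_rot: [0.395, 0.919, 0.0, 0.001]
ft_force: [-0.4, -0.2, 5.7]
grip_width: 0.0216
grip_force: 15.0
```

Call:
move_arm(
  commands=[
    [[0,0,-1.0,0,0,0],[0,0,-2.5,0,0,0],[0,0,-3.0,0,0,0],[0,0,-3.0,0,0,0]],
  ],
)

```text
time: 3.4
position: [0.4604, -0.0059, 0.3118]
tool_rot: [0.395, 0.919, 0.0, 0.002]
ft_force: [-0.2, 0.4, -0.1]
grip_width: 0.0219
grip_force: 14.9
```

```bash
python3 - <<'E'
from h import *
from rig import *
o=get_obs();print(o['position'],o['grip_width'])
c=camera("wrist");cv2.imwrite('pics/w2.png',c["pixels"][100:300,130:400]);K=c["camera_matrix"];E=c["extrinsics"]
h=cv2.cvtColor(c["pixels"],cv2.COLOR_BGR2HSV);m=(h[...,0]<17)&(h[...,1]>150)
for b in blobs(m,K,E,0.13,600,20000,True):print(b)
row(o,.4814,.2853,.26,187.28)
E
```

```text
[ 0.4603957  -0.00590807  0.31177026] 0.021898177147600374
(array([252., 277.]), 778.5, 0.4829, -0.0267, 23, 17, 43.5)
(array([252., 201.]), 2722.5, 0.448, 0.0104, 46, 23, -46.4)
(array([479.,  98.]), 911.0, 0.5107, 0.1646, 40, 20, 7.5)
(array([402.,  80.]), 1851.0, 0.4634, 0.1235, 53, 18, 7.2)
(array([498.,  63.]), 766.5, 0.5057, 0.199, 38, 23, 7.2)
(array([430.,  41.]), 1734.5, 0.4589, 0.158, 53, 20, 7.4)
[4.924, 5.389, 1.289] [0.0, 0.004, -0.939]
```

View pics/w2.png

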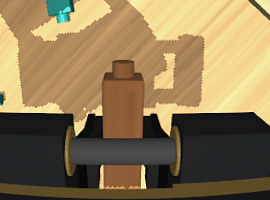

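The long rung is held square, with its far end at full-image pixel (252,160). Next I move over the long slot and check the rung's offset and the slot position from there.

Call:
move_arm(
  commands=[
    [[4.92,5.39,1.25,0,0,-0.939],[4.92,5.39,1.25,0,0,-0.939],[4.92,5.39,1.25,0,0,-0.939],[4.92,5.39,1.25,0,0,-0.939],[4.92,5.39,1.25,0,0,-0.939],[4.92,5.39,1.25,0,0,-0.939],[4.92,5.39,1.25,0,0,-0.939],[4.92,5.39,1.25,0,0,-0.939]],
  ],
)

```text
time: 4.45
position: [0.481, 0.2839, 0.2597]
tool_rot: [-0.062, 0.998, -0.0, -0.001]
ft_force: [-0.0, -0.3, -0.3]
grip_width: 0.0221
grip_force: 14.9
```

```bash
python3 - <<'E'
from h import *
from rig import *
o=get_obs();print(o['position'],o['grip_width'])
c=camera("wrist");cv2.imwrite('pics/w3.png',c["pixels"]);K=c["camera_matrix"];E=c["extrinsics"]
np.savez('/tmp/w3.npz',p=c["pixels"],K=K,E=E,z=c["range_z"])
h=cv2.cvtColor(c["pixels"],cv2.COLOR_BGR2HSV);m=(h[...,0]<17)&(h[...,1]>150)
zr=o['position'][2]-.164-.016
R0=R.from_quat(o['tool_rot'])
cs,_=cv2.findContours(m.astype(np.uint8),cv2.RETR_EXTERNAL,cv2.CHAIN_APPROX_NONE)
for q in cs:
    if cv2.contourArea(q)>600:
        p=cast(q[:,0],K,E,zr,True); t=R0.inv().apply(p-o['position'])*1000
        print(q[:,0].mean(0),t.min(0).round(1),t.max(0).round(1))
for b in blobs(m,K,E,0.027,300,8000,True):print(b)
row(o,.4814,.2853,.202,187.28)
E
```

```text
[0.48096624 0.28388513 0.25973997] 0.02213708310049576
[252.12173913 276.67826087] [-39.5  -8.9 179.9] [-22.3  13.8 180. ]
[252.41704036 200.84753363] [ -3.4  -8.6 180. ] [ 42.1  14.3 180.1]
[112.80851064 187.23404255] [  0.5 -92.7 180.1] [ 48.  -69.5 180.1]
[180.55113636 183.02272727] [ 11.7 -47.8 180. ] [ 48.  -28.9 180.1]
(array([252., 277.]), 778.5, 0.5434, 0.2939, 30, 23, -82.7)
(array([252., 201.]), 2715.5, 0.4771, 0.2861, 61, 30, 7.2)
(array([113., 187.]), 1836.0, 0.4844, 0.1746, 63, 31, 7.2)
(array([181., 183.]), 1726.0, 0.47, 0.23, 48, 25, 7.4)
[-0.018, 0.035, 1.443] [-0.001, -0.002, -0.002]
```

View pics/w3.png

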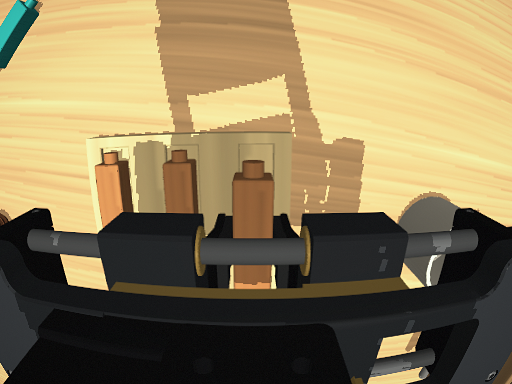

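The wrist view shows the empty pocket's far end at about (240–273,145), beyond the held rung, whose spigot is at (253,161). The tray's near-edge corners are at (88,138) and (292,133). I'll cast these and remove the wrist camera's lateral bias.

```bash
python3 - <<'E'
from h import *
from rig import *
o=get_obs();d=np.load('/tmp/w3.npz');K=d['K'];E=d['E'];p=d['p']
R0=R.from_quat(o['tool_rot'])
t=lambda uv,z:(R0.inv().apply(cast(uv,K,E,z,True)-o['position'])*1000).round(1)
print('tray corners',t([(88,138),(292,133)],.016),'pocket',t([(240,144),(273,144)],.016))
print(cv2.cvtColor(p,cv2.COLOR_BGR2GRAY)[150,225:292])
print(cv2.cvtColor(p,cv2.COLOR_BGR2GRAY)[128:165,246],cv2.cvtColor(p,cv2.COLOR_BGR2GRAY)[120:165,266])
# seated rungs' top far edges: lateral centres
cc=R.from_euler('z',7.28,degrees=True)
T=np.array([.526,.2325,0])
for n,a in dict(c1=(-92,-85,16),c2=(-92,85,16),pl=(-83,45,16),pr=(-83,71,16)).items():
    w=T+cc.apply(np.array(a)/1000); print(n,(R0.inv().apply(w-o['position'])*1000).round(1))
E
```

```text
tray corners [[  52.9 -134.9  244.2]
 [  52.8   32.6  244.1]] pocket [[ 44.2  -6.7 244.1]
 [ 44.3  18.2 244.1]]
[141 141 139 140 141 140 142 143 143 143 143 145 143 124 122 146 144 144
 144 146 148 147 150 152 153 156 159 161 163 166 165 165 165 164 163 164
 165 164 165 165 165 167 167 169 169 169 170 156 129 136 154 159 156 157
 157 156 156 156 156 158 158 158 159 160 160 161 155]
[150 150 156 116 107 151 160 158 159 158 158 159 158 159 158 147 140 149
 148 148 148 149 147 149 147 149 150 151 153 156 159 152  79  60  68  88
  94] [157 159 161 163 160 157 157 156 156 155 155 121 116 160 171 170 170 169
 169 168 169 170 171 146 151 167 167 166 166 166 167 166 166 166 166 166
 166 167 166 166 166 167 168 167 167]
c1 [  53.4 -141.7  244.2]
c2 [ 53.8  28.3 244.1]
pl [ 44.7 -11.6 244.1]
pr [ 44.7  14.4 244.1]
```

Call:
move_arm(
  commands=[
    [[-0.01,0.04,0.8,0,0,0],[-0.01,0.04,1.1,0,0,0],[-0.01,0.04,1.25,0,0,0],[-0.01,0.04,1.32,0,0,0],[-0.01,0.04,1.36,0,0,0],[-0.01,0.04,1.39,0,0,0]],
  ],
)

```text
time: 5.25
position: [0.4815, 0.2869, 0.2052]
tool_rot: [-0.064, 0.998, 0.0, 0.0]
ft_force: [0.3, 1.0, -0.5]
grip_width: 0.022
grip_force: 14.9
```

Call:
move_arm(
  commands=[
    [[0,0,0.03,0,0,0],[0,0,0.06,0,0,0],[0,0,0.06,0,0,0]],
  ],
)

```text
time: 5.62
position: [0.4813, 0.2869, 0.2023]
tool_rot: [-0.064, 0.998, -0.0, -0.0]
ft_force: [0.4, -0.1, -0.0]
grip_width: 0.0219
grip_force: 14.9
```

Call:
move_arm(
  commands=[
    [[0,0,0,0,0,0],[0,0,0,0,0,0],[0,0,0,0,0,0]],
  ],
  claw=0.2,
)

```text
time: 6.0
position: [0.4813, 0.2868, 0.2024]
tool_rot: [-0.064, 0.998, 0.0, 0.0]
ft_force: [-0.5, 0.2, -0.2]
grip_width: 0.0343
grip_force: 0.0
```

Call:
move_arm(
  commands=[
    [[0,0,-0.8,0,0,0],[0,0,-2.0,0,0,0],[0,0,-2.5,0,0,0],[0,0,-2.5,0,0,0]],
  ],
)

```text
time: 6.5
position: [0.4818, 0.287, 0.3041]
tool_rot: [-0.064, 0.998, 0.001, 0.002]
ft_force: [-0.4, -0.1, -0.1]
grip_width: 0.0352
grip_force: 0.0
```

```bash
python3 - <<'E'
from h import *
from rig import *
o=get_obs();print(o['position'],o['grip_width'])
row(o,.6585,-.012,.30,196.3)
c=camera("wrist");cv2.imwrite('pics/w4.png',c["pixels"][60:310,130:400])
E
```

```text
[0.48176096 0.28704592 0.3040895 ] 0.03517922558697786
[-3.433, -7.977, 0.11] [0.001, 0.004, -0.157]
```

View pics/w4.png

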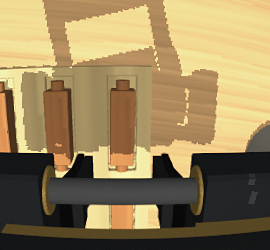

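The crop shows the long rung seated and centred in its pocket at crop (122,125). Next is the short rung.

Call:
move_arm(
  commands=[
    [[-3.43,-7.98,0.1,0,0,-0.157],[-3.43,-7.98,0.1,0,0,-0.157],[-3.43,-7.98,0.1,0,0,-0.157],[-3.43,-7.98,0.1,0,0,-0.157],[-3.43,-7.98,0.1,0,0,-0.157],[-3.43,-7.98,0.1,0,0,-0.157],[-3.43,-7.98,0.1,0,0,-0.157],[-3.43,-7.98,0.1,0,0,-0.157]],
  ],
  claw=-0.1,
)

```text
time: 7.55
position: [0.6569, -0.0119, 0.2965]
tool_rot: [-0.142, 0.99, 0.001, -0.002]
ft_force: [-0.3, 0.3, 0.2]
grip_width: 0.0479
grip_force: 0.0
```

```bash
python3 - <<'E'
from h import *
from rig import *
o=get_obs();print(o['position'],o['grip_width'])
row(o,.6585,-.012,.19,196.3)
c=camera("wrist");K=c["camera_matrix"];E=c["extrinsics"]
h=cv2.cvtColor(c["pixels"],cv2.COLOR_BGR2HSV);m=(h[...,0]<17)&(h[...,1]>150)
R0=R.from_quat(o['tool_rot'])
cs,_=cv2.findContours(m.astype(np.uint8),cv2.RETR_EXTERNAL,cv2.CHAIN_APPROX_NONE)
for q in cs:
    if cv2.contourArea(q)>150:
        t=R0.inv().apply(cast(q[:,0],K,E,.015,True)-o['position'])*1000
        print(q[:,0].mean(0),t.min(0).round(1),t.max(0).round(1))
E
```

```text
[ 0.6569238  -0.01188542  0.29649815] 0.04792740668385478
[-0.047, -0.02, 2.662] [0.002, -0.004, -0.0]
[508.14130435 194.66304348] [-37.  308.3 282.1] [ 19.1 335.9 282.3]
[486.84962406 183.56390977] [-27.9 251.8 282. ] [ 34.3 299.  282.3]
[251.39130435 190.00621118] [-33.9  -8.8 281.4] [ 26.7  12.4 281.6]
[500.66666667 109.20114943] [ 49.1 263.4 282.3] [136.9 307.7 282.7]
[302.15730337  81.6741573 ] [ 81.4  32.7 281.9] [109.5  60.3 282. ]
[467.07291667  94.14583333] [ 58.2 206.1 282.2] [146.7 254.1 282.6]
[130.03559871  66.78964401] [  50.1 -133.6  281.4] [181.1 -87.8 281.9]
```

Call:
move_arm(
  commands=[
    [[-0.065,-0.02,1.3,0,0,0],[-0.065,-0.02,2.2,0,0,0],[-0.065,-0.02,2.66,0,0,0],[-0.065,-0.02,2.66,0,0,0],[-0.065,-0.02,2.66,0,0,0]],
  ],
)

```text
time: 8.22
position: [0.6612, -0.0121, 0.1934]
tool_rot: [-0.142, 0.99, -0.0, 0.001]
ft_force: [-0.2, 0.2, 0.1]
grip_width: 0.0476
grip_force: 0.0
```

Call:
move_arm(
  commands=[
    [[0,0,0,0,0,0],[0,0,0,0,0,0],[0,0,0,0,0,0],[0,0,0,0,0,0],[0,0,0,0,0,0]],
  ],
  claw=1,
)

```text
time: 8.85
position: [0.6607, -0.0125, 0.1924]
tool_rot: [-0.142, 0.99, -0.0, 0.0]
ft_force: [-0.3, -0.6, 2.6]
grip_width: 0.0218
grip_force: 15.0
```

Call:
move_arm(
  commands=[
    [[0,0,-1.0,0,0,0],[0,0,-2.0,0,0,0],[0,0,-2.5,0,0,0],[0,0,-2.5,0,0,0],[0,0,-2.5,0,0,0]],
  ],
)

```text
time: 9.48
position: [0.6599, -0.0123, 0.2904]
tool_rot: [-0.142, 0.99, 0.0, -0.001]
ft_force: [-0.8, -1.0, -0.5]
grip_width: 0.0219
grip_force: 15.0
```

```bash
python3 - <<'E'
from h import *
from rig import *
o=get_obs();print(o['position'],o['grip_width'])
row(o,.583,.1823,.255,187.28)
c=camera("wrist");K=c["camera_matrix"];E=c["extrinsics"]
h=cv2.cvtColor(c["pixels"],cv2.COLOR_BGR2HSV);m=(h[...,0]<17)&(h[...,1]>150)
R0=R.from_quat(o['tool_rot'])
cs,_=cv2.findContours(m.astype(np.uint8),cv2.RETR_EXTERNAL,cv2.CHAIN_APPROX_NONE)
for q in cs:
    if cv2.contourArea(q)>150 and abs(q[:,0,0].mean()-252)<20:
        t=R0.inv().apply(cast(q[:,0],K,E,o['position'][2]-.18,True)-o['position'])*1000
        print(q[:,0].mean(0),t.min(0).round(1),t.max(0).round(1))
E
```

```text
[ 0.65993921 -0.01231875  0.29035431] 0.02189309375070123
[0.48, 5.208, 0.892] [0.001, -0.003, 0.157]
[252.65060241 269.20481928] [-31.4  -8.  179.9] [-22.8  13.5 180. ]
[252.2173913  210.15217391] [ -3.8  -8.7 180. ] [ 31.6  14.2 180.1]
```

Call:
move_arm(
  commands=[
    [[0.48,5.21,0.85,0,0,0.157],[0.48,5.21,0.85,0,0,0.157],[0.48,5.21,0.85,0,0,0.157],[0.48,5.21,0.85,0,0,0.157],[0.48,5.21,0.85,0,0,0.157],[0.48,5.21,0.85,0,0,0.157],[0.48,5.21,0.85,0,0,0.157]],
  ],
)

```text
time: 10.4
position: [0.5846, 0.1808, 0.2578]
tool_rot: [-0.063, 0.998, -0.0, 0.0]
ft_force: [0.6, 0.0, -0.1]
grip_width: 0.022
grip_force: 15.0
```

```bash
python3 - <<'E'
from h import *
from rig import *
o=get_obs();print(o['position'],o['grip_width'])
row(o,.583,.182,.2065,187.28)
c=camera("wrist");np.savez('/tmp/w5.npz',p=c["pixels"],K=c["camera_matrix"],E=c["extrinsics"])
cv2.imwrite('pics/w5.png',cv2.resize(c["pixels"][110:310,130:400],None,fx=2,fy=2))
E
```

```text
[0.58456622 0.18083396 0.25784867] 0.02200871703721951
[0.036, 0.034, 1.284] [-0.0, 0.0, -0.002]
```

View pics/w5.png

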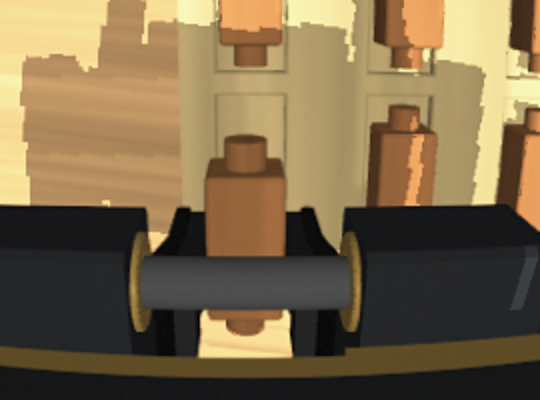

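The crop shows the empty short pocket at crop x 216–286, y from 92, directly ahead of the rung (centre 245). A lateral shift of about 2 mm is needed.

Call:
move_arm(
  commands=[
    [[0.036,0.045,0.7,0,0,0],[0.036,0.045,1.0,0,0,0],[0.036,0.045,1.15,0,0,0],[0.036,0.045,1.22,0,0,0],[0.036,0.045,1.26,0,0,0],[0.036,0.045,1.28,0,0,0]],
  ],
)

```text
time: 11.2
position: [0.5823, 0.1839, 0.2072]
tool_rot: [-0.064, 0.998, 0.0, 0.0]
ft_force: [-0.1, 0.5, -0.8]
grip_width: 0.0218
grip_force: 15.0
```

Call:
move_arm(
  commands=[
    [[0,0,0.03,0,0,0],[0,0,0.06,0,0,0],[0,0,0.06,0,0,0]],
  ],
)

```text
time: 11.58
position: [0.582, 0.1839, 0.2043]
tool_rot: [-0.064, 0.998, -0.0, -0.0]
ft_force: [1.1, 0.3, 0.4]
grip_width: 0.022
grip_force: 15.0
```

Call:
move_arm(
  commands=[
    [[0,0,0,0,0,0],[0,0,0,0,0,0],[0,0,0,0,0,0]],
  ],
  claw=0.2,
)

```text
time: 11.95
position: [0.5821, 0.1838, 0.2044]
tool_rot: [-0.064, 0.998, 0.0, 0.0]
ft_force: [0.9, -0.1, -0.0]
grip_width: 0.0341
grip_force: 0.0
```

Call:
move_arm(
  commands=[
    [[0,0,-0.8,0,0,0],[0,0,-2.0,0,0,0],[0,0,-2.5,0,0,0],[0,0,-3.0,0,0,0],[0,0,-3.0,0,0,0]],
  ],
)

```text
time: 12.58
position: [0.5826, 0.1839, 0.3261]
tool_rot: [-0.064, 0.998, 0.0, 0.002]
ft_force: [-0.0, -1.2, 0.5]
grip_width: 0.0349
grip_force: 0.0
```

```bash
python3 - <<'E'
from h import *
from rig import *
o=get_obs();print(o['position'],o['grip_width'],o['q'])
row(o,.62,-.244,.34,96.1)
c=camera("wrist");cv2.imwrite('pics/w6.png',cv2.resize(c["pixels"][60:310,130:400],None,fx=2,fy=2))
E
```

```text
[0.5825817  0.18391733 0.32605309] 0.034892271889636756 [ 1.23075231e-01  6.03689184e-01  1.54279451e+00  5.47499278e-05
  9.90988755e-01 -1.57497918e+00]
[0.428, -10.73, -0.351] [0.003, 0.003, 1.592]
```

View pics/w6.png

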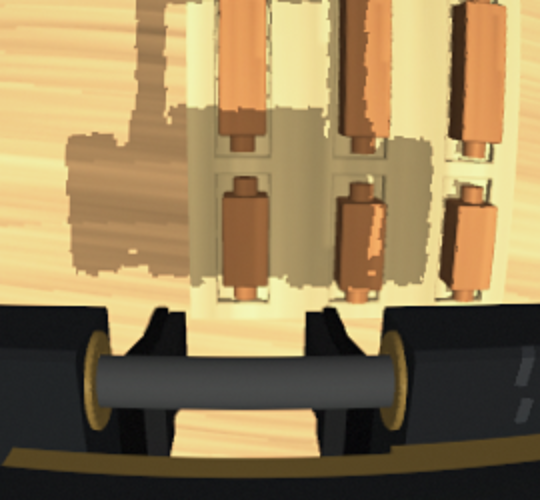

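Both rungs sit in their pockets, and the short one at crop (245,240) is level with its neighbours. Next is the lid handle.

Call:
move_arm(
  commands=[
    [[0.43,-10.73,-0.4,0,0,1.592],[0.43,-10.73,-0.4,0,0,1.592],[0.43,-10.73,-0.4,0,0,1.592],[0.43,-10.73,-0.4,0,0,1.592],[0.43,-10.73,-0.4,0,0,1.592],[0.43,-10.73,-0.4,0,0,1.592],[0.43,-10.73,-0.4,0,0,1.592],[0.43,-10.73,-0.4,0,0,1.592],[0.43,-10.73,-0.4,0,0,1.592],[0.43,-10.73,-0.4,0,0,1.592],[0.43,-10.73,-0.4,0,0,1.592]],
  ],
  claw=-0.1,
)

```text
time: 14.0
position: [0.6193, -0.2438, 0.3394]
tool_rot: [0.668, 0.744, -0.0, -0.001]
ft_force: [-0.5, -0.3, 0.3]
grip_width: 0.0479
grip_force: 0.0
```

```bash
python3 - <<'E'
from h import *
from rig import *
o=get_obs();print(o['position'],o['grip_width'],o['q'])
row(o,.62,-.244,.279,96.1)
c=camera("top");p=c["pixels"];K=c["camera_matrix"];E=c["extrinsics"];z=c["range_z"]
h=cv2.cvtColor(p,cv2.COLOR_BGR2HSV);m=(h[...,0]<17)&(h[...,1]>150)
m[:160]=0;m[245:]=0;m[:,:160]=0;m[:,280:]=0
for b in blobs(m,K,E,.027,15,500): print(b)
c=camera("wrist");cv2.imwrite('pics/w7.png',c["pixels"])
E
```

```text
[ 0.61934896 -0.24378653  0.33935621] 0.04786807769125267 [-5.42533845e-01  6.54501263e-01  1.38276949e+00 -4.50611379e-05
  1.10600081e+00 -6.50163798e-01]
[-0.009, 0.018, 1.509] [-0.001, -0.001, 0.001]
(array([174., 222.]), 91.5, 0.4806, 0.2836, 78, 22, 0.7)
(array([189., 219.]), 91.5, 0.4882, 0.2275, 82, 21, 6.6)
(array([205., 216.]), 89.0, 0.4961, 0.1697, 79, 21, 9.1)
(array([171., 198.]), 56.5, 0.5666, 0.2948, 50, 21, 7.8)
(array([186., 196.]), 56.0, 0.5743, 0.2382, 53, 19, 0.4)
(array([202., 194.]), 54.0, 0.58, 0.1808, 54, 20, 9.2)
```

View pics/w7.png

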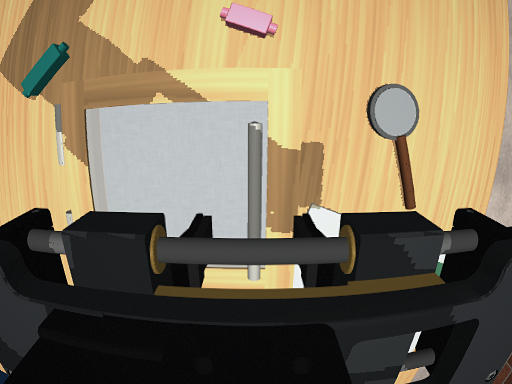

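The wrist view shows the handle bar centred between the fingers, with the bar at column 254 and the finger mid-line also about 254. I'll descend and close on it.

Call:
move_arm(
  commands=[
    [[0,0.02,0.8,0,0,0],[0,0.02,1.3,0,0,0],[0,0.02,1.5,0,0,0],[0,0.02,1.5,0,0,0],[0,0.02,1.5,0,0,0]],
  ],
)

```text
time: 14.72
position: [0.6207, -0.2441, 0.2814]
tool_rot: [0.669, 0.744, 0.0, 0.001]
ft_force: [-1.2, -0.1, 0.6]
grip_width: 0.0482
grip_force: 0.0
```

Call:
move_arm(
  commands=[
    [[0,0,0,0,0,0],[0,0,0,0,0,0],[0,0,0,0,0,0],[0,0,0,0,0,0],[0,0,0,0,0,0],[0,0,0,0,0,0]],
  ],
  claw=1,
  squeeze=25,
)

```text
time: 15.48
position: [0.6205, -0.244, 0.2804]
tool_rot: [0.669, 0.744, 0.0, 0.0]
ft_force: [0.9, -0.3, 0.4]
grip_width: 0.0094
grip_force: 25.0
```

```bash
python3 - <<'E'
from h import *
from rig import *
o=get_obs();print(o['position'],o['grip_width'],o['ft_force'],o['tool_rot'])
for t in np.arange(0.04,.9,.04): print(round(t,2),((185*np.cos(t)-55*np.sin(t)-185)/40).round(2),(-(185*np.sin(t)+55*np.cos(t)-55)/40).round(2))
E
```

```text
[ 0.62047508 -0.24396991  0.28037937] 0.009421187780074551 [ 0.85472692 -0.28619339  0.43950305] [6.68704401e-01 7.43528292e-01 2.00856053e-04 2.49209888e-04]
0.04 -0.06 -0.18
0.08 -0.12 -0.37
0.12 -0.2 -0.54
0.16 -0.28 -0.72
0.2 -0.37 -0.89
0.24 -0.46 -1.06
0.28 -0.56 -1.22
0.32 -0.67 -1.39
0.36 -0.78 -1.54
0.4 -0.9 -1.69
0.44 -1.03 -1.84
0.48 -1.16 -1.98
0.52 -1.29 -2.12
0.56 -1.44 -2.25
0.6 -1.58 -2.37
0.64 -1.74 -2.49
0.68 -1.89 -2.6
0.72 -2.05 -2.71
0.76 -2.22 -2.81
0.8 -2.39 -2.9
0.84 -2.56 -2.99
0.88 -2.74 -3.07
```

Call:
move_arm(
  commands=[
    [[0,-0.06,-0.18,0,0,0],[0,-0.12,-0.37,0,0,0],[0,-0.2,-0.54,0,0,0],[0,-0.28,-0.72,0,0,0],[0,-0.37,-0.89,0,0,0],[0,-0.46,-1.06,0,0,0],[0,-0.56,-1.22,0,0,0],[0,-0.67,-1.39,0,0,0],[0,-0.78,-1.54,0,0,0],[0,-0.9,-1.69,0,0,0],[0,-1.03,-1.84,0,0,0],[0,-1.16,-1.98,0,0,0]],
  ],
)

```text
time: 16.98
position: [0.5745, -0.2487, 0.3609]
tool_rot: [0.669, 0.743, 0.001, 0.001]
ft_force: [5.6, 3.7, 3.0]
grip_width: 0.0088
grip_force: 25.0
```

```bash
cat > lid.py <<'E'
from h import *
from rig import *
o=get_obs();u=np.array([.9945,.106])
d=o['position']-[.6205,-.244,.2804]
dx=d[:2]@u*1000; X=185+dx; Z=55+d[2]*1000
th=np.arctan2(Z,X)-np.arctan2(55,185)
print('theta',th,'radius err',np.hypot(X,Z)-np.hypot(185,55),'lat',(d[1]*u[0]-d[0]*u[1])*1000,o['grip_width'],o['ft_force'],o['time'])
f=lambda t:np.array([185*np.cos(t)-55*np.sin(t),185*np.sin(t)+55*np.cos(t)])
for t in (.52,.56,.6,.64,.68,.70,.72,.76,.8,.84,.87):
    e=(f(t)-f(th))/40; print(t,e[0].round(2),(-e[1]).round(2))
E
python3 lid.py
```

```text
theta 0.4845148365440727 radius err 0.9821517562495501 lat 0.23585017152582144 0.008808143047574674 [5.64115687 3.69542505 2.99549828] 16.975
0.52 -0.12 -0.12
0.56 -0.26 -0.25
0.6 -0.41 -0.38
0.64 -0.56 -0.49
0.68 -0.72 -0.61
0.7 -0.8 -0.66
0.72 -0.88 -0.71
0.76 -1.05 -0.81
0.8 -1.22 -0.9
0.84 -1.39 -0.99
0.87 -1.52 -1.05
```

Call:
move_arm(
  commands=[
    [[0,-0.12,-0.12,0,0,0],[0,-0.26,-0.25,0,0,0],[0,-0.41,-0.38,0,0,0],[0,-0.56,-0.49,0,0,0],[0,-0.72,-0.61,0,0,0],[0,-0.88,-0.71,0,0,0],[0,-1.05,-0.81,0,0,0],[0,-1.22,-0.9,0,0,0],[0,-1.39,-0.99,0,0,0],[0,-1.52,-1.05,0,0,0],[0,-1.52,-1.05,0,0,0],[0,-1.52,-1.05,0,0,0]],
  ],
)

```text
time: 18.48
position: [0.5137, -0.2549, 0.4037]
tool_rot: [0.669, 0.743, 0.001, 0.001]
ft_force: [2.8, 2.9, 7.8]
grip_width: 0.0089
grip_force: 25.0
```

```bash
cat >> lid.py <<'E'
def lidangle():
    c=camera("scene");K=c["camera_matrix"];E=c["extrinsics"];z=c["range_z"];v,u_=np.mgrid[:384,:512]
    P=(np.stack([(u_-K[0,2])/K[0,0]*z,-(v-K[1,2])/K[1,1]*z,-z],-1)-E[:3,3])@E[:3,:3]
    H=np.array([.6205,-.244])-.185*u; w=np.array([-u[1],u[0]])
    q=P[z>0]; X=(q[:,:2]-H)@u; Y=(q[:,:2]-H)@w; Z=q[:,2]-.06
    a=np.arctan2(Z,X); r=np.hypot(X,Z)
    s=(np.abs(Y)<.095)&(r>.04)&(r<.215)&(Z>.03)
    hst,ed=np.histogram(a[s],np.arange(0,1.6,.02)); print({round(e,2):n for e,n in zip(ed,hst) if n>20})
lidangle()
E
python3 lid.py
```

```text
theta 0.8709328671744049 radius err 1.4417653338582568 lat 0.4473626584506982 0.008922119121796173 [2.77815936 2.87527803 7.82089714] 18.475
0.52 1.4 0.93
0.56 1.26 0.8
0.6 1.11 0.68
0.64 0.96 0.56
0.68 0.8 0.45
0.7 0.72 0.39
0.72 0.64 0.34
0.76 0.48 0.24
0.8 0.31 0.15
0.84 0.14 0.06
0.87 0.0 0.0
{np.float64(1.08): np.int64(36), np.float64(1.1): np.int64(45), np.float64(1.12): np.int64(34), np.float64(1.14): np.int64(58), np.float64(1.16): np.int64(41), np.float64(1.18): np.int64(21)}
```

Call:
move_arm(
  commands=[
    [[0,0.14,0.06,0,0,0],[0,0.31,0.15,0,0,0],[0,0.48,0.24,0,0,0],[0,0.64,0.34,0,0,0],[0,0.68,0.37,0,0,0],[0,0.68,0.37,0,0,0],[0,0.68,0.37,0,0,0],[0,0.68,0.37,0,0,0],[0,0.68,0.37,0,0,0],[0,0.68,0.37,0,0,0]],
  ],
)

```text
time: 19.77
position: [0.5408, -0.2522, 0.3886]
tool_rot: [0.669, 0.744, 0.0, 0.001]
ft_force: [3.1, 3.4, 6.0]
grip_width: 0.0092
grip_force: 25.0
```

```bash
python3 lid.py; python3 - <<'E'
from rig import *
import cv2
c=camera("scene");cv2.imwrite('pics/end.png',c["pixels"])
E
```

```text
theta 0.7105469624771279 radius err 1.0293663472128571 lat 0.3102954230937583 0.009244873399918467 [3.09905965 3.39149525 5.99964275] 19.775
0.52 0.72 0.57
0.56 0.58 0.44
0.6 0.43 0.31
0.64 0.28 0.19
0.68 0.12 0.08
0.7 0.04 0.03
0.72 -0.04 -0.02
0.76 -0.2 -0.12
0.8 -0.37 -0.22
0.84 -0.55 -0.3
0.87 -0.68 -0.36
{np.float64(0.76): np.int64(229), np.float64(0.78): np.int64(195), np.float64(0.8): np.int64(122), np.float64(0.82): np.int64(81), np.float64(0.84): np.int64(58), np.float64(0.86): np.int64(47), np.float64(0.88): np.int64(39), np.float64(0.9): np.int64(45), np.float64(0.92): np.int64(51), np.float64(0.94): np.int64(48), np.float64(0.96): np.int64(54), np.float64(0.98): np.int64(64), np.float64(1.0): np.int64(54), np.float64(1.02): np.int64(29)}
```

View pics/end.png

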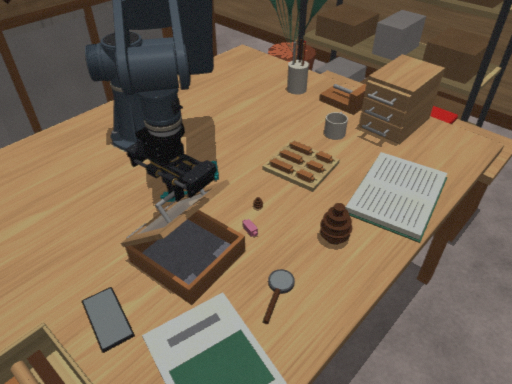

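The final view shows all six pockets filled at (301,163), the bystanders in place, and the lid held half open at (185,215). The depth reading agrees with about 0.71 rad. Handing in.

```bash
python3 -c "
from rig import *
print(hand_in())"
```

```text
the job is handed in; nothing more can be done
None
```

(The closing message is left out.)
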